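Load a label reel on the tube labeller

ROBOT

A 6-joint arm with a two-finger parallel gripper is mounted at the origin on the work surface. World frame = base frame: x ahead of the robot, y to its left, z up, the work surface at z = 0. Lengths are in m, angles in rad, forces in N, time in s.
With the tool pointing down it reaches from about 0.325 to 1 m from the base axis. Payload 5.1 kg.
Tool frame: the origin (TCP) lies midway between the tips of the shut fingers; the grasp point (between the pads) lies 19 mm behind it; z points along the fingers, y is the direction in which the jaws open and shut (so a half turn about z gives the same grasp; the last joint's range is limited). The gripper opens to 85 mm and grips with 20 to 120 N. Pads are 22 mm wide; open, the fingers measure 114 mm over their backs; the gripper's body (76 mm by 85 mm) begins 54 mm behind the grasp point. The pads swing forward as they close: fully open they stand 13 mm farther back than shut.
Start: joints at [-1.297, 0.124, 1.65, -0, 1.367, -0.083], TCP at [0.227, -0.609, 0.231] pointing down, gripper open.
Joint ranges: [-2.61, 2.61], [-1.02, 2.33], [0.03, 2.71], [-1.35, 4.49], [0.32, 2.68], [-2.91, 2.91]. Speed limits (rad/s): [2.57, 2.57, 3.14, 3.14, 3.14, 3.14].

INTERFACE

Orientations are given as a unit quaternion [w, x, y, z].
In Python, from bench import bot, imaging, order gives the robot as it stands. The module is installed in compiled form; this text tells all that it offers.
- The arm moves only by the tool move_arm, never from a script. Its argument "motion" is a list of rows, each a list of 5 numbers: the closure, from -1 (fully open) to 1 (shut), so that 0 is half open, then the shift along the tool's x, y, z in mm, then the turn about the tool's z in rad. In form: [[fingers, x, y, z, spin], ...]. A call has exactly 5 rows; each row is the pose to reach, as a shift and turn from the pose measured when the call began, along the tool's axes at that moment; what a row does not reach only later rows make up. A row lasts 1/8 s, in which the tool goes at most 62.5 mm and 10.7 degrees, less where a joint would pass 70% of its speed; a pose out of reach is approached as far as the arm can. A call with a gripper value outside its range is refused whole. The fingers move at their own pace and stop on an object; "squeeze" is the grip in N (left out, the last holds). Time passes only in rows, so rows that repeat a pose let the fingers close, or fill a call up. It gives the time, the measured TCP pose, the force and the opening at its end, in the units of the state.
- bot.get_obs(): the state, without advancing time (a new reading comes with each control period).
- imaging.capture(name): name is "scene" or "side" or "wrist"; returns a dict with "frame" (400x640x3 uint8, red, green, blue), "intrinsics" (3x3 intrinsics, pixels), "k1" (the pictures are not rectified: a ray, as slopes to the right and down, at radius r is drawn at 1 + k1 r^2 times it, then the intrinsics apply), "camera_from_world" (4x4, takes a point from world to camera coordinates). Camera axes: x right, y up, looking along -z (the intrinsics and any distortion apply to the point x, -y, -z); pixel columns grow to the right and rows downward; lengths in m; the calibration is good to about 2 mm. A picture is of the moment at which its call begins. There is no depth.
- order.close_job(): hands the job in, once; it reports no verdict.
The state is a dict: "clock": time; "joints": joint angles; "dq": joint speeds; "joint_torque": joint torques, N m; "tcp_pos": TCP position; "tcp_rot": TCP orientation; "contact_force": force on the tool from outside, world axes, zero at the start; "wrist_torque": the same for the moment, N m; "finger_gap": finger opening in m.
Only numpy, scipy, OpenCV 4.12 (cv2) and the standard library are available. Lean on these libraries where they do the work, as an engineer would, in place of code of your own. Each camera call takes 0.05 s, during which the arm holds its last target.

TASK

Load the tall reel of labels onto the upright spindle of the tube labeller. Keep hold of it all the way down to the platter, do not drop it, and turn it until the notches under it find the two drive ribs of the platter and it sits fully home, flat on the platter; then let go. Leave the short reel, the beaker, the bottle and the tip box where they are.

Things in the scene. Friction and masses are not known exactly. Their poses are not given: they have to be found in the camera images.
- reel_mid (a point): The tall label reel, the thing to load: white plastic, standing upright on the bench, 100 mm tall, about 0.36 kg. Point on its axis, half-way up (50 mm above its underside); z up its axis. Flanges of radius 62 mm (top of the upper one 61 mm above the underside), paper roll between them of radius 53 mm, 45 mm high. A round bore, radius 13 mm, runs right through.
- reel_collar (a point): The middle of the tall reel's collar, 30 mm above its mid point: a plain round tube on top of the upper flange, radius 22 mm, from 61 to 100 mm above the reel's underside. The place to grasp it.
- reel_foot (a point): The centre of the tall reel's underside, a drive ring (radius 34 to 59 mm, 10 mm high). In it are four notches 90 degrees apart, 17 mm wide and 10 mm deep, open downward only, at 45 mm from the axis. They cannot be seen while it stands; nothing on the reel, nor the x and y axes of these points, marks their angle.
- seat (a point): Centre of the top of the labeller's aluminium platter (radius 64 mm, 46 mm above the bench), on the spindle axis, z up: the reel's underside must rest here. Two opposite round-topped radial ribs on it, 45 mm from the axis, 10 mm wide, stand 8 mm high: a reel whose notches are not over them stops 8 mm high. It starts at any angle (not shown by x and y here), turns stiffly (0.4 Nm) and stays put.
- spindle_tip (a point): The top of the steel spindle, 114 mm above the seat. The spindle has a radius of 11 mm, straight up to 97 mm above the seat, then tapers to a blunt tip of radius 5 mm. It turns with the platter.
- labeller: The tube labeller, white, fixed to the bench: a base 200 x 280 x 38 mm, with a head 85 mm wide (y) and 118 mm tall whose near face is 102 mm from the spindle axis on the +y side, and two guide rollers (radius 7 mm, 88 mm tall) at x = +-82, y = 85 mm. Its origin is on the bench under the spindle axis.
- short_reel_mid (a point): A bystander: a reel of the same make, but only 72 mm tall (paper roll 17 mm high). The point is on its axis, half-way up.
- beaker: A bystander: glass beaker, 72 mm wide, 90 mm tall; origin at the centre of its underside.
- bottle: A bystander: amber jar, 60 mm wide, 120 mm tall; origin at the centre of its underside.
- tip_box: A bystander: box of pipette tips, 85 x 120 x 68 mm; origin at the centre of its underside.

How it is judged:
On the way:
1. the tall reel is lowered along the spindle to the platter or its ribs (underside within 15 mm of the platter) while the fingers still hold it (z of reel_mid in the frame of seat below 0.065 m and horizontal distance between reel_mid and seat below 0.008 m and contact force between the fingers and reel above 0.5 N), for 0.1 s.
At the end, for the whole second after the job is handed in: The tall reel is on the spindle, ribs in its notches, its underside within 3 mm of the platter, its axis within 4 mm of the spindle's and within 2 degrees of upright, released and at rest (z of reel_mid in the frame of seat between 0.046 and 0.053 m and horizontal distance between reel_mid and seat below 0.004 m and angle between reel_mid's own z axis and vertical below 0.035 rad and linear speed of reel below 0.02 m/s); the robot touches nothing.
It fails at once if the short reel is moved by more than 30 mm (distance of short_reel_mid from where it was at the start of the episode above 0.03 m).
It fails at once if the beaker is moved by more than 30 mm (distance of beaker from where it was at the start of the episode above 0.03 m).
It fails at once if the bottle is moved by more than 30 mm (distance of bottle from where it was at the start of the episode above 0.03 m).
It fails at once if the tip box is moved by more than 30 mm (distance of tip_box from where it was at the start of the episode above 0.03 m).
It also fails if it takes over 58 s, if anything falls off the work surface, if the arm or the gripper's body presses on something with over 40 N, if the wrist force passes 120 N, or if a joint passes its speed limit or range.

## Working session

There is one attempt and no reset: what is moved stays moved. The work goes in short steps, Python scripts to look and compute and a tool call to move; the robot and the scene stay as the last step left them, time stands still between calls to the robot, and variables do not carry over. Pictures are saved under pics/ and viewed, and the job is handed in when it is done.

Besides the shell and the picture viewer there is one more tool, called after "Request:" as name([rows], argument=value, ...), one row to a line, values as JSON. move_arm: Moves the arm, as the interface text tells. Its arguments: {"type":"object","properties":{"motion":{"type":"array","items":{"type":"array","items":{"type":"number"}}},"squeeze":{"type":"number"}},"required":["motion"]}

```bash
mkdir -p pics
cat > h.py <<'E'
from bench import bot, imaging, order
import numpy as np, cv2
def cap(n,fn=None):
    d=imaging.capture(n)
    if fn: cv2.imwrite('pics/'+fn,d['frame'][:,:,::-1])
    return d
def proj(d,P):
    P=np.atleast_2d(P).astype(float);T=np.array(d['camera_from_world']);K=np.array(d['intrinsics'])
    c=P@T[:3,:3].T+T[:3,3]; s=np.c_[c[:,0]/-c[:,2],-c[:,1]/-c[:,2]]
    r2=(s**2).sum(1,keepdims=True); s=s*(1+d['k1']*r2)
    return np.c_[K[0,0]*s[:,0]+K[0,2],K[1,1]*s[:,1]+K[1,2]]
def onplane(d,uv,z):
    T=np.array(d['camera_from_world']);K=np.array(d['intrinsics'])
    s=cv2.undistortPoints(np.array([[uv]],float),K,np.array([d['k1'],0,0,0.]))[0,0]
    R=T[:3,:3].T;o=-R@T[:3,3];v=R@np.array([s[0],-s[1],-1.])
    return o+v*(z-o[2])/v[2]
def circ(c,r,z,n=72):
    a=np.linspace(0,2*np.pi,n);return np.c_[c[0]+r*np.cos(a),c[1]+r*np.sin(a),np.full(n,z)]
def st():
    o=bot.get_obs()
    for k in ['clock','joints','tcp_pos','tcp_rot','contact_force','wrist_torque','finger_gap']: print(k,np.round(o[k],4))
E
python3 - <<'E'
from h import *
for n in ['scene','side','wrist']:
    d=cap(n,n+'0.png');T=np.array(d['camera_from_world']);print(n,d['k1'],np.array(d['intrinsics']).round(1).tolist(),(-T[:3,:3].T@T[:3,3]).round(3))
st()
E
```

```text
scene -0.06997131537492146 [[442.0, 0.0, 321.3], [0.0, 442.0, 212.5], [0.0, 0.0, 1.0]] [1.23  0.154 0.726]
side 0.023504667669417383 [[386.7, 0.0, 321.6], [0.0, 386.7, 196.0], [0.0, 0.0, 1.0]] [ 0.504 -0.683  0.905]
wrist 0.009957025428910794 [[286.0, 0.0, 320.1], [0.0, 286.0, 198.9], [0.0, 0.0, 1.0]] [ 0.304 -0.58   0.373]
clock 0.15
joints [-1.2966  0.1244  1.6513  0.      1.3675 -0.0826]
tcp_pos [ 0.2269 -0.6086  0.2303]
tcp_rot [-8.000e-04  9.841e-01  1.774e-01 -1.000e-04]
contact_force [-1.3988 -0.1705 -0.4546]
wrist_torque [-0.0003 -0.0941 -0.0136]
finger_gap 0.0856
```

View pics/scene0.png

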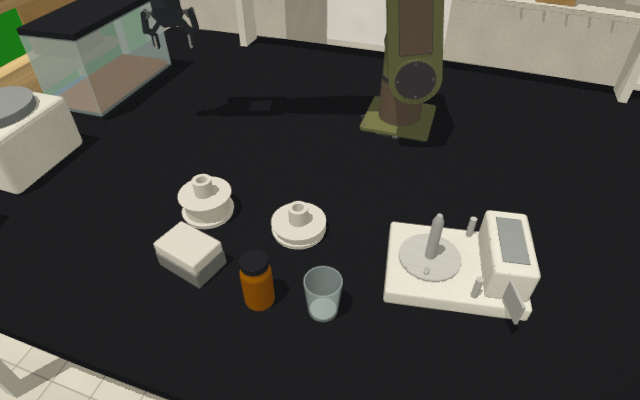

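View pics/side0.png

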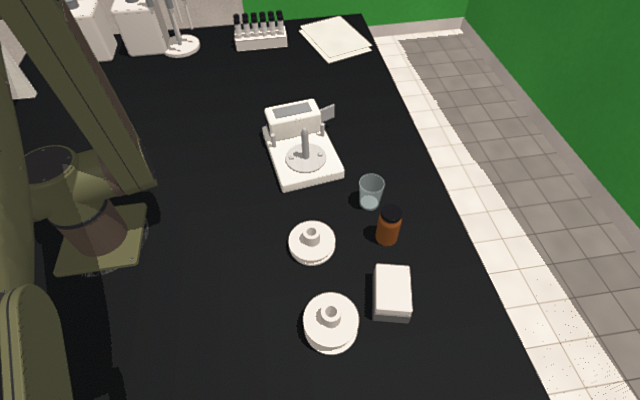

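View pics/wrist0.png

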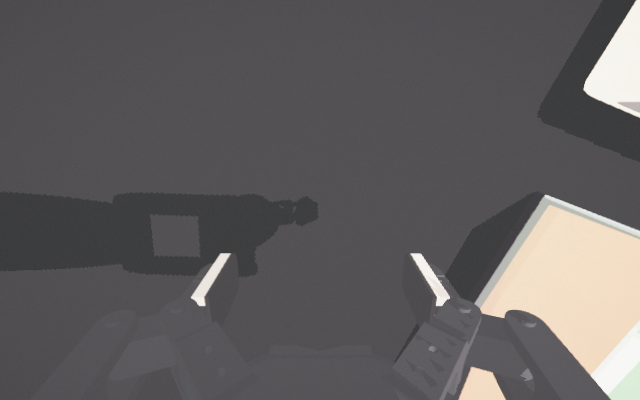

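The tall reel is at about (205,200) in scene and (330,322) in side. The short reel is at (298,223) in scene and (311,242) in side. The spindle tip is near (438,217) in scene and (305,130) in side. Next I'll zoom in to refine these.

Run:
```python
from h import *
a=cv2.imread('pics/scene0.png');b=cv2.imread('pics/side0.png')
R=lambda im,x,y,w,h,s:cv2.resize(im[y:y+h,x:x+w],None,fx=s,fy=s,interpolation=cv2.INTER_CUBIC)
t=np.hstack([R(a,165,165,80,65,5),R(b,290,285,80,65,5)])
u=np.hstack([R(a,375,200,100,65,4),R(b,260,120,100,65,4)])
cv2.imwrite('pics/z0.png',np.vstack([t[:, :800],u[:, :800]]))
```

```text
(no output)
```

View pics/z0.png

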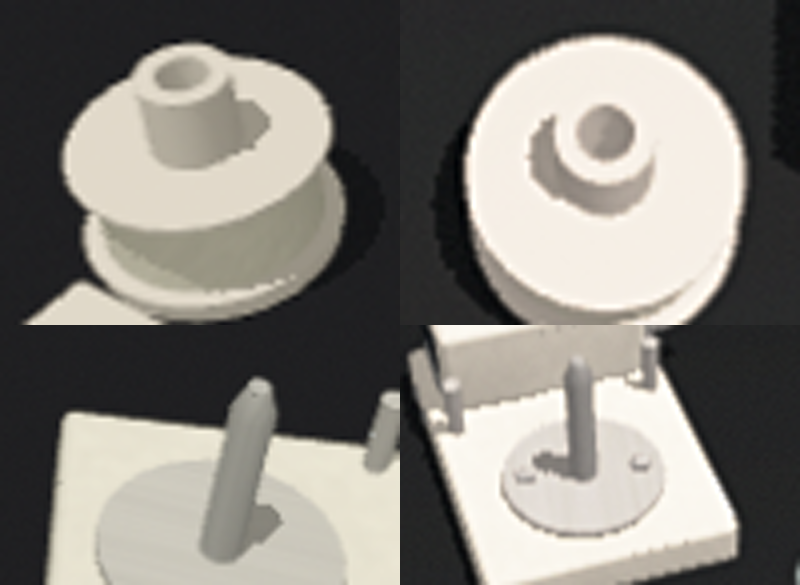

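```bash
cat > fit.py <<'E'
from h import *
from scipy.optimize import minimize
def hull(d,c,parts,sh=(400,640),S=4):
    m=np.zeros((sh[0]*S,sh[1]*S),np.uint8)
    for r,z0,z1 in parts:
        p=np.vstack([proj(d,circ(c,r,z0)),proj(d,circ(c,r,z1))])
        cv2.fillConvexPoly(m,cv2.convexHull(np.round((p+.5)*S-.5).astype(np.int32)),255)
    return cv2.resize(m,(sh[1],sh[0]),interpolation=cv2.INTER_AREA)/255.
def reel(H,z=0): 
    R=H-55
    return [(59,0,10),(62,10,13),(53,13,13+R),(62,13+R,16+R),(22,16+R,H)]
def fit(ds,c0,parts,excl=lambda i,u,v:False,z=0.):
    parts=[(a/1e3,b/1e3+z,c/1e3+z) for a,b,c in parts]
    gs=[d['frame'].astype(float).mean(2) for d in ds]
    U,V=np.meshgrid(np.arange(640),np.arange(400))
    out=[]
    def cost(c,idx):
        t=0
        for i in idx:
            g=np.clip((gs[i]-60)/80,0,1);m=hull(ds[i],c,parts)
            roi=cv2.dilate((hull(ds[i],c0,parts)>0).astype(np.uint8),np.ones((15,15)))>0
            roi&=~excl(i,U,V)
            t+=np.abs(g-m)[roi].sum()
        return t
    for idx in [[0],[1],[0,1]]:
        r=minimize(lambda c:cost(c,idx),c0,method='Nelder-Mead',options=dict(initial_simplex=[c0,np.add(c0,[.008,0]),np.add(c0,[0,.008])],xatol=1e-4))
        out.append((r.x.round(4),round(r.fun,1)))
    return out
E
python3 - <<'E'
from fit import *
ds=[cap('scene'),cap('side')]
for uv,w in [((201.4,179.4),0),((331,311.5),1)]: print('collar top',onplane(ds[w],uv,.100))
c0=(onplane(ds[0],(201.4,179.4),.1)+onplane(ds[1],(331,311.5),.1))[:2]/2
ex=lambda i,U,V: (V>(218+ (U-184)*0.55)) & (U<203) if i==0 else U<0
print(fit(ds,c0,reel(100),ex))
ribs=[onplane(ds[1],uv,.052) for uv in [(291.2,157.0),(320,153.8)]]
print('ribs',ribs,'mid',(ribs[0]+ribs[1])/2,'sep',np.linalg.norm(ribs[0]-ribs[1]),'ang',np.arctan2(*(ribs[1]-ribs[0])[1::-1]))
print('rib scene',onplane(ds[0],(426,271),.052))
print('tip scene',onplane(ds[0],(375+260/4,200+(383-325)/4),.160),'tip side',onplane(ds[1],(260+178/4,120+(360-325)/4),.16))
ob=bot.get_obs();print(ob['tcp_pos'])
for c,uv,z in [(0,(298,207),.072),(1,(312,231),.072)]: print('short',onplane(ds[c],uv,z))
E
```

```text
collar top [ 0.57202431 -0.35305372  0.1       ]
collar top [ 0.57321082 -0.35420676  0.1       ]
[(array([ 0.572, -0.355]), np.float64(53.9)), (array([ 0.5733, -0.3532]), np.float64(64.9)), (array([ 0.5731, -0.3537]), np.float64(156.6))]
ribs [array([0.54537749, 0.17550249, 0.052     ]), array([0.6357465 , 0.17389939, 0.052     ])] mid [0.59056199 0.17470094 0.052     ] sep 0.090383229992548 ang -0.017737588242318383
rib scene [0.63743672 0.17384964 0.052     ]
tip scene [0.58693035 0.17510989 0.16      ] tip side [0.59158251 0.17466051 0.16      ]
[ 0.22691231 -0.6087728   0.23068822]
short [ 0.56166442 -0.12284864  0.072     ]
short [ 0.56612728 -0.12212122  0.072     ]
```

```bash
cat >> h.py <<'E'
from scipy.spatial.transform import Rotation as Ro
def Rt():
    o=bot.get_obs();q=o['tcp_rot'];return np.array(o['tcp_pos']),Ro.from_quat([q[1],q[2],q[3],q[0]]).as_matrix()
def need(target):
    p,R=Rt();print('tool shift mm',(R.T@(np.array(target)-p)*1e3).round(1),'yaw x',np.arctan2(R[1,0],R[0,0]).round(4),'tilt',R[:,2].round(4))
E
python3 - <<'E'
from h import *
need([.573,-.354,.180])
E
```

```text
tool shift mm [ 413.3 -117.8   50.8] yaw x 0.3567 tilt [-3.e-04  1.e-03 -1.e+00]
```

Request:
move_arm([
  [-1,55,-15,0,-0.1],
  [-1,110,-31,0,-0.2],
  [-1,165,-47,0,-0.3],
  [-1,225,-64,0,-0.4],
  [-1,280,-80,0,-0.5],
])

```text
clock: 0.88
tcp_pos: [0.4628, -0.4346, 0.2308]
tcp_rot: [-0.0, 0.909, 0.417, 0.0]
contact_force: [-0.4, -0.7, 0.1]
finger_gap: 0.0855
```

Run:
```python
from h import *
d=cap('wrist','w1.png')
need([.573,-.354,.110]);st()
```

```text
tool shift mm [125.7  31.1 121.5] yaw x 0.8674 tilt [ 0.0036  0.0041 -1.    ]
clock 0.925
joints [-0.8308  0.0926  1.685   0.0055  1.3646 -0.1286]
tcp_pos [ 0.4675 -0.4303  0.2308]
tcp_rot [-0.0011  0.9074  0.4202  0.0025]
contact_force [ 1.2547  2.3527 -0.1387]
wrist_torque [ 0.066  -0.0732 -0.005 ]
finger_gap 0.0854
```

View pics/w1.png

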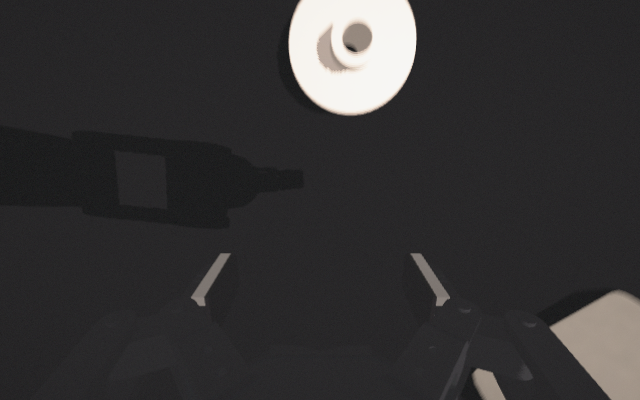

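The reel's collar top is at about (357,38), ahead of the jaws and slightly to the right.

Request:
move_arm([
  [-1,50,12,10,0],
  [-1,95,24,25,0],
  [-1,125,31,45,0],
  [-1,126,31,60,0],
  [-1,126,31,70,0],
])

```text
clock: 1.55
tcp_pos: [0.5721, -0.3541, 0.1602]
tcp_rot: [-0.002, 0.907, 0.42, 0.002]
contact_force: [0.1, -0.1, 0.4]
finger_gap: 0.0856
```

Run:
```python
from h import *
d=cap('wrist','w2.png')
need([.573,-.354,.066]);st()
im=d['frame'][:,:,::-1].copy()
for r,z in[(.022,.1),(.013,.1),(.062,.061)]: cv2.polylines(im,[proj(d,circ((.573,-.354),r,z)).astype(np.int32)],True,(0,0,255))
cv2.imwrite('pics/w2.png',im)
```

```text
tool shift mm [ 0.7  1.5 92.9] yaw x 0.8665 tilt [ 7.0e-04  5.7e-03 -1.0e+00]
clock 1.6
joints [-0.6367  0.2245  1.6606  0.0053  1.2594  0.066 ]
tcp_pos [ 0.5713 -0.3541  0.1589]
tcp_rot [-0.0025  0.9076  0.4198  0.0015]
contact_force [-0.3201 -0.2692 -0.5712]
wrist_torque [ 0.0263 -0.0537  0.0163]
finger_gap 0.0857
```

View pics/w2.png

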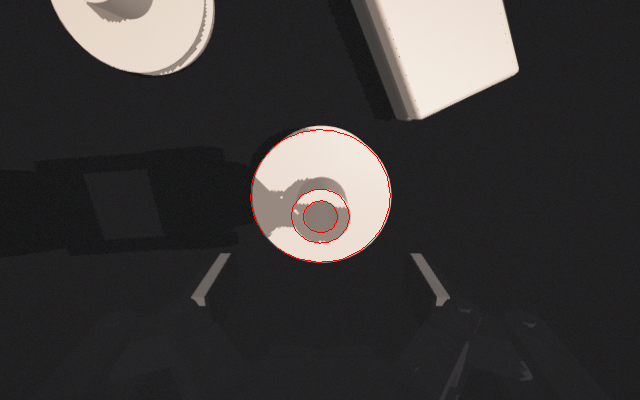

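The model overlay matches the reel to within 2 px at (320,215). I'll descend about 95 mm and close.

Request:
move_arm([
  [-1,1,1,30,0],
  [-1,1,1,60,0],
  [-1,1,1,82,0],
  [-1,1,1,94,0],
  [-1,1,1,95,0],
], squeeze=60)

```text
clock: 2.22
tcp_pos: [0.5724, -0.3536, 0.0634]
tcp_rot: [-0.003, 0.908, 0.42, 0.001]
contact_force: [-0.6, -0.3, 0.4]
finger_gap: 0.0853
```

Request:
move_arm([
  [0,0,0,0,0],
  [1,0,0,0,0],
  [1,0,0,0,0],
  [1,0,0,0,0],
  [1,0,0,0,0],
], squeeze=60)

```text
clock: 2.85
tcp_pos: [0.5733, -0.3542, 0.065]
tcp_rot: [-0.002, 0.908, 0.42, 0.002]
contact_force: [-0.1, 0.3, 5.0]
finger_gap: 0.0435
```

Run:
```python
from h import *
d=cap('wrist','w3.png');cap('side','s3.png')
need([.573,-.354,.066]);st()
```

```text
tool shift mm [-0.1 -0.3 -1. ] yaw x 0.8661 tilt [ 0.0021  0.0047 -1.    ]
clock 2.95
joints [-0.6351  0.3204  1.7139  0.0056  1.1084  0.0671]
tcp_pos [ 0.5733 -0.3542  0.065 ]
tcp_rot [-0.0017  0.9077  0.4197  0.0019]
contact_force [-1.142   1.5937  5.5788]
wrist_torque [ 0.0212 -0.0196 -0.009 ]
finger_gap 0.0434
```

View pics/w3.png

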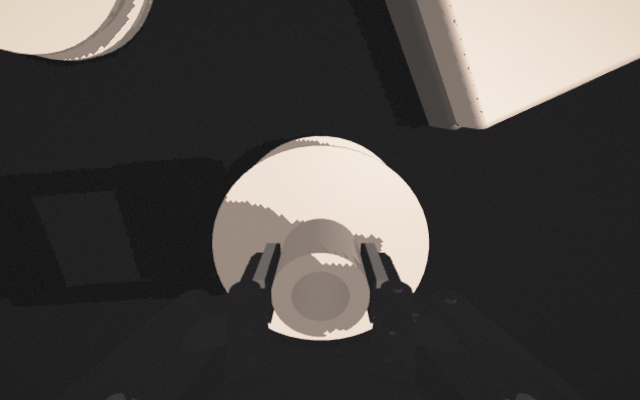

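The jaws are centred on the collar at a 43.5 mm gap. Lifting now.

Request:
move_arm([
  [1,0,0,-15,0],
  [1,0,0,-55,0],
  [1,0,0,-105,0],
  [1,0,0,-155,0],
  [1,0,0,-200,0],
], squeeze=70)

```text
clock: 3.58
tcp_pos: [0.5723, -0.3547, 0.2662]
tcp_rot: [-0.002, 0.908, 0.42, 0.002]
contact_force: [0.3, 0.8, -3.5]
finger_gap: 0.0437
```

Run:
```python
from h import *
d=cap('wrist','w4.png')
need([.590,.1747,.265]);need([.590,.05,.265]);st()
```

```text
tool shift mm [ 414.5 -332.3    9. ] yaw x 0.8662 tilt [ 0.0103 -0.0014 -0.9999]
tool shift mm [ 319.5 -251.5    9.2] yaw x 0.8662 tilt [ 0.0103 -0.0014 -0.9999]
clock 3.625
joints [-0.6365  0.1523  1.5464  0.005   1.4338  0.0674]
tcp_pos [ 0.5745 -0.3563  0.2746]
tcp_rot [0.0028 0.9077 0.4197 0.0044]
contact_force [ 1.825  -1.5103  2.6027]
wrist_torque [-0.0569 -0.2112 -0.0081]
finger_gap 0.0437
```

View pics/w4.png

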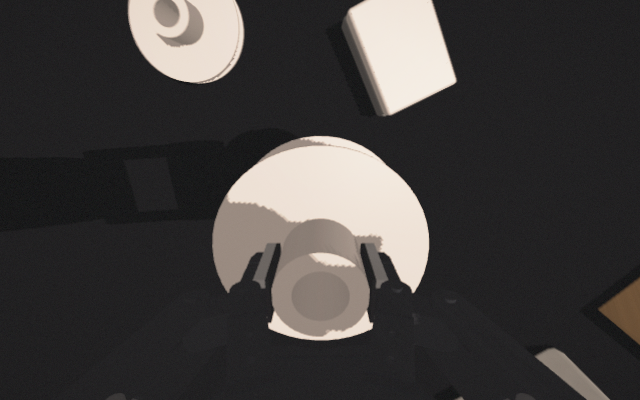

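The reel is held and the view of it in the gripper hasn't changed. Next is the transfer toward the spindle.

Request:
move_arm([
  [1,23,-19,4,0],
  [1,62,-50,5,0],
  [1,105,-84,5,0],
  [1,150,-120,5,0],
  [1,195,-156,5,0],
])

```text
clock: 4.25
tcp_pos: [0.5804, -0.1036, 0.2667]
tcp_rot: [0.001, 0.908, 0.42, 0.003]
contact_force: [0.2, -0.1, -3.3]
finger_gap: 0.0436
```

Run:
```python
from h import *
need([.590,.1747,.265]);need([.590,.06,.265]);st()
```

```text
tool shift mm [ 218.3 -172.9    1.9] yaw x 0.8665 tilt [ 6.5e-03  2.0e-04 -1.0e+00]
tool shift mm [130.9 -98.6   1.8] yaw x 0.8665 tilt [ 6.5e-03  2.0e-04 -1.0e+00]
clock 4.25
joints [-0.2686 -0.0323  1.7524  0.002   1.4152  0.4354]
tcp_pos [ 0.5804 -0.1036  0.2667]
tcp_rot [0.0013 0.9076 0.4198 0.003 ]
contact_force [ 0.2152 -0.0562 -3.3227]
wrist_torque [ 0.097  -0.0545  0.0062]
finger_gap 0.0436
```

Request:
move_arm([
  [1,35,-28,0,0],
  [1,75,-60,0,0],
  [1,115,-92,0,0],
  [1,150,-120,0,0],
  [1,160,-128,0,0],
])

```text
clock: 4.88
tcp_pos: [0.5845, 0.1042, 0.2644]
tcp_rot: [0.0, 0.907, 0.422, 0.001]
contact_force: [-1.3, -0.7, -3.3]
finger_gap: 0.0436
```

Run:
```python
from h import *
a=cap('wrist','w5.png');b=cap('scene','c5.png');c=cap('side','s5.png')
need([.590,.1747,.265]);st()
```

```text
tool shift mm [ 58.8 -43.9   0.3] yaw x 0.8677 tilt [ 4.e-03 -6.e-04 -1.e+00]
clock 5.025
joints [ 8.1600e-02 -1.9800e-02  1.7424e+00 -1.0000e-03  1.4150e+00  7.8490e-01]
tcp_pos [0.5855 0.1014 0.2654]
tcp_rot [0.0011 0.9074 0.4204 0.0017]
contact_force [-0.4473 -0.2013 -3.9514]
wrist_torque [-0.0722 -0.0467  0.0072]
finger_gap 0.0434
```

View pics/w5.png

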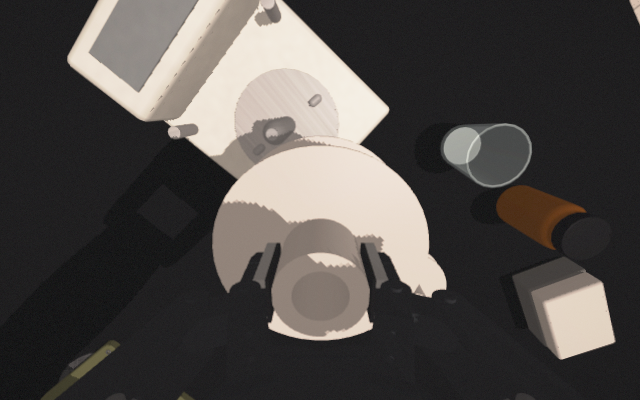

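View pics/c5.png

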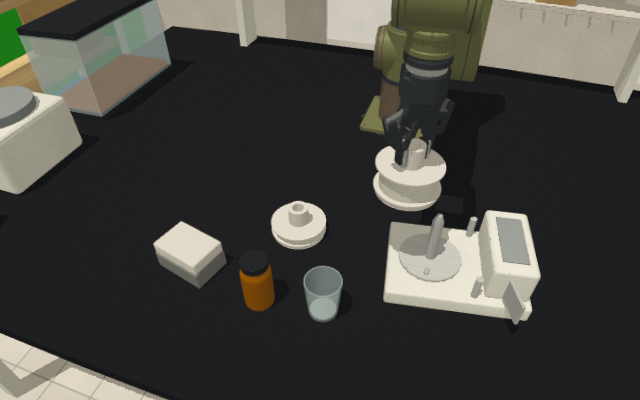

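View pics/s5.png

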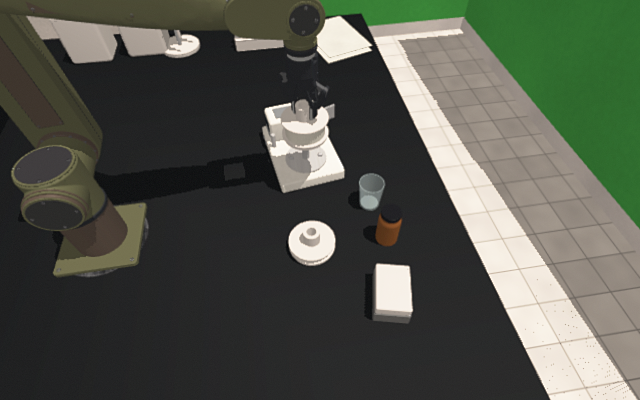

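Run:
```python
from h import *
ds={n:cap(n) for n in ['wrist','scene','side']}
c=(.590,.1747)
ims=[]
for n,(x,y,w,h) in dict(wrist=(220,50,130,110),scene=(385,200,90,76),side=(265,115,80,68)).items():
    d=ds[n];s=6 if n!='wrist' else 4
    im=d['frame'][:,:,::-1].copy();im=cv2.resize(im[y:y+h,x:x+w],None,fx=s,fy=s,interpolation=cv2.INTER_CUBIC)
    for r,z in[(.064,.046),(.005,.160),(.011,.143),(.011,.046)]:
        p=(proj(d,circ(c,r,z))-[x,y]+.5)*s
        cv2.polylines(im,[p.round().astype(np.int32)],True,(0,0,255))
    ims.append(cv2.resize(im,(400,300) if 0 else (390,330)))
cv2.imwrite('pics/z5.png',np.vstack([np.hstack(ims[:2]),np.hstack([ims[2],ims[2]*0])]))
```

```text
(no output)
```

View pics/z5.png

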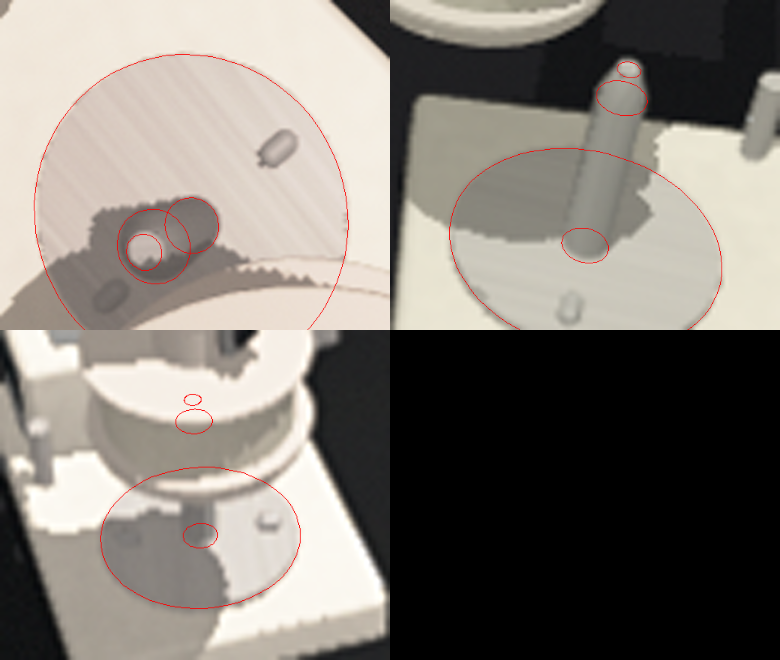

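The ribs lie almost along world x, and the platter overlays well in all three views. I'll keep the seat at (0.590, 0.175).

Request:
move_arm([
  [1,15,-11,0,0],
  [1,37,-27,0,0],
  [1,54,-40,0,0],
  [1,59,-44,0,0],
  [1,59,-44,0,0],
])

```text
clock: 5.8
tcp_pos: [0.591, 0.1737, 0.2662]
tcp_rot: [0.002, 0.908, 0.419, 0.002]
contact_force: [-0.5, -1.2, -2.7]
finger_gap: 0.0435
```

Run:
```python
from h import *
need([.590,.1749,.225]);st()
a=cap('wrist','w6.png');b=cap('scene','c6.png')
im=b['frame'][:,:,::-1].copy();cv2.imwrite('pics/c6.png',cv2.resize(im[80:300,360:560],None,fx=3,fy=3)[:600])
```

```text
tool shift mm [ 0.2 -1.7 41.2] yaw x 0.8658 tilt [ 5.5e-03 -8.0e-04 -1.0e+00]
clock 5.8
joints [ 0.1996  0.0274  1.6936 -0.0019  1.4153  0.9049]
tcp_pos [0.591  0.1737 0.2662]
tcp_rot [0.0015 0.9078 0.4195 0.0023]
contact_force [-0.4744 -1.1688 -2.7193]
wrist_torque [ 0.0067  0.0178 -0.0196]
finger_gap 0.0435
```

View pics/w6.png

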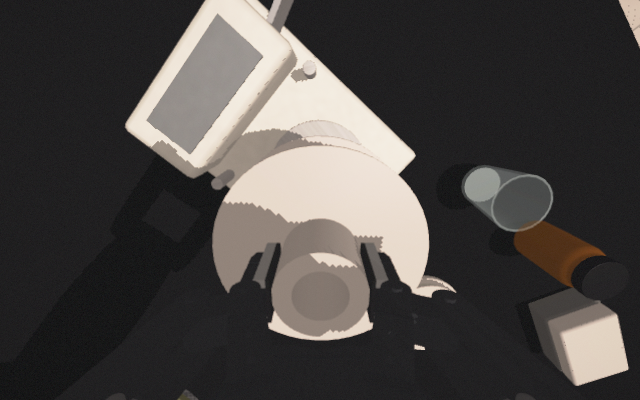

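View pics/c6.png

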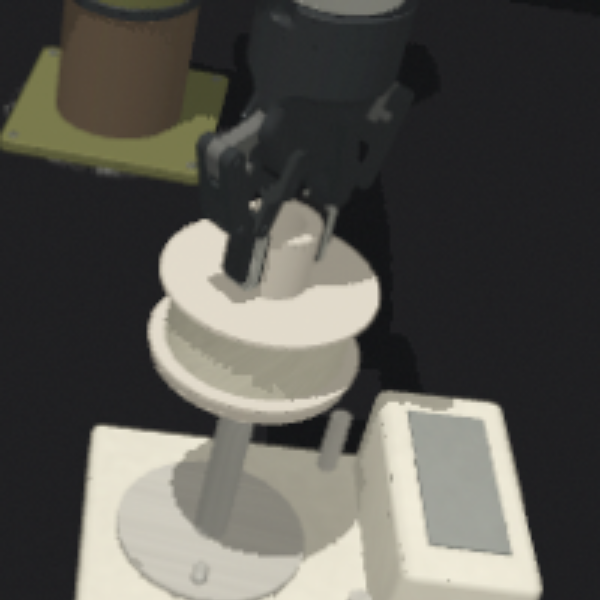

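The reel is above the spindle and upright. Descending onto the tip.

Request:
move_arm([
  [1,0,-1,20,0],
  [1,0,-1.5,34,0],
  [1,0,-1.5,42,0],
  [1,0,-1.5,50,0],
  [1,0,-1.5,56,0],
])

```text
clock: 6.52
tcp_pos: [0.5903, 0.1739, 0.2099]
tcp_rot: [0.002, 0.908, 0.419, 0.002]
contact_force: [-0.4, -0.5, -3.9]
finger_gap: 0.0433
```

Run:
```python
from h import *
need([.590,.1749,.150]);st()
```

```text
tool shift mm [ 0.4 -1.1 59.9] yaw x 0.8646 tilt [ 5.7e-03 -8.0e-04 -1.0e+00]
clock 6.525
joints [ 0.2001  0.0596  1.7555 -0.0019  1.3211  0.9068]
tcp_pos [0.5903 0.1739 0.2099]
tcp_rot [0.0015 0.908  0.419  0.0024]
contact_force [-0.4114 -0.4636 -3.889 ]
wrist_torque [0.0383 0.022  0.008 ]
finger_gap 0.0433
```

No contact so far. The underside is at about 145 mm, below the tip. I'll continue in small steps while watching the force.

Request:
move_arm([
  [1,0,0,4,0],
  [1,0,0,8,0],
  [1,0,0,12,0],
  [1,0,0,16,0],
  [1,0,0,20,0],
])

```text
clock: 7.15
tcp_pos: [0.5904, 0.1739, 0.1897]
tcp_rot: [0.002, 0.908, 0.419, 0.002]
contact_force: [-0.6, -0.3, -3.9]
finger_gap: 0.0436
```

Run:
```python
from h import *
st()
```

```text
clock 7.15
joints [ 0.2001  0.0747  1.7743 -0.0019  1.2871  0.9068]
tcp_pos [0.5904 0.1739 0.1897]
tcp_rot [0.0015 0.908  0.419  0.0024]
contact_force [-0.6003 -0.2673 -3.8893]
wrist_torque [-0.0149 -0.0012 -0.0293]
finger_gap 0.0436
```

Request:
move_arm([
  [1,0,0,12,0],
  [1,0,0,24,0],
  [1,0,0,36,0],
  [1,0,0,48,0],
  [1,0,0,58,0],
])

```text
clock: 7.78
tcp_pos: [0.5905, 0.1738, 0.1305]
tcp_rot: [0.001, 0.908, 0.419, 0.002]
contact_force: [0.7, -0.0, -3.9]
finger_gap: 0.0435
```

Run:
```python
from h import *
st()
```

```text
clock 7.775
joints [ 0.1999  0.1283  1.8209 -0.002   1.1878  0.9068]
tcp_pos [0.5905 0.1738 0.1305]
tcp_rot [0.0015 0.908  0.419  0.002 ]
contact_force [ 6.5280e-01 -3.6000e-03 -3.9129e+00]
wrist_torque [-0.0146 -0.0069 -0.0239]
finger_gap 0.0435
```

Request:
move_arm([
  [1,0,0,4,0],
  [1,0,0,8,0],
  [1,0,0,10,0],
  [1,0,0,11,0],
  [1,0,0,12,0],
])

```text
clock: 8.4
tcp_pos: [0.5909, 0.1739, 0.119]
tcp_rot: [0.002, 0.908, 0.419, 0.003]
contact_force: [-0.4, 1.4, -0.8]
finger_gap: 0.0436
```

Request:
move_arm([
  [1,0,0,0.5,0],
  [1,0,0,1,0],
  [1,0,0,1.5,0],
  [1,0,0,2,0],
  [1,0,0,2,0],
])

```text
clock: 9.02
tcp_pos: [0.5913, 0.1742, 0.1188]
tcp_rot: [0.001, 0.908, 0.419, 0.003]
contact_force: [-4.1, -0.9, 6.8]
finger_gap: 0.0434
```

There is contact on the ribs at TCP z = 0.119, so home should be about 0.111. Now I'll turn with light downward pressure.

Request:
move_arm([
  [1,0,0,1,-0.03],
  [1,0,0,1,-0.07],
  [1,0,0,1,-0.11],
  [1,0,0,1,-0.15],
  [1,0,0,1,-0.18],
])

```text
clock: 9.65
tcp_pos: [0.5916, 0.1759, 0.119]
tcp_rot: [0.0, 0.867, 0.499, 0.004]
contact_force: [-2.5, 4.7, 4.4]
finger_gap: 0.0435
```

Run:
```python
from h import *
need([.590,.1747,.111]);st()
```

```text
tool shift mm [-1.9 -0.8  8. ] yaw x 1.0452 tilt [ 0.0077  0.0037 -1.    ]
clock 9.65
joints [0.2011 0.1414 1.8272 0.0023 1.1647 0.7258]
tcp_pos [0.5916 0.1759 0.119 ]
tcp_rot [3.000e-04 8.665e-01 4.991e-01 4.300e-03]
contact_force [-2.5185  4.6872  4.3708]
wrist_torque [ 1.0536  0.8858 -0.2083]
finger_gap 0.0435
```

Request:
move_arm([
  [1,-1,-0.5,1,-0.03],
  [1,-1.5,-0.5,1,-0.07],
  [1,-1.5,-0.5,1,-0.11],
  [1,-1.5,-0.5,1,-0.15],
  [1,-1.5,-0.5,1,-0.18],
])

```text
clock: 10.28
tcp_pos: [0.5908, 0.1761, 0.119]
tcp_rot: [-0.0, 0.818, 0.575, 0.005]
contact_force: [-2.5, 4.5, 5.4]
finger_gap: 0.0436
```

Run:
```python
from h import *
need([.590,.1747,.111]);st()
```

```text
tool shift mm [-1.7 -0.3  8. ] yaw x 1.226 tilt [ 0.0085  0.0068 -0.9999]
clock 10.275
joints [0.2004 0.1388 1.83   0.0054 1.1631 0.5431]
tcp_pos [0.5908 0.1761 0.119 ]
tcp_rot [-3.000e-04  8.179e-01  5.753e-01  5.400e-03]
contact_force [-2.5334  4.5247  5.4091]
wrist_torque [ 1.122   1.0086 -0.2772]
finger_gap 0.0436
```

Request:
move_arm([
  [1,0,0,1.5,-0.03],
  [1,0,0,1.5,-0.07],
  [1,0,0,1.5,-0.11],
  [1,0,0,1.5,-0.15],
  [1,0,0,1.5,-0.18],
])

```text
clock: 10.9
tcp_pos: [0.5904, 0.1766, 0.1188]
tcp_rot: [-0.001, 0.763, 0.647, 0.005]
contact_force: [-4.7, 2.7, 9.1]
finger_gap: 0.0433
```

Run:
```python
from h import *
need([.590,.1747,.111]);st()
```

```text
tool shift mm [-2.  -0.2  7.8] yaw x 1.4069 tilt [ 0.0074  0.008  -0.9999]
clock 10.9
joints [0.2007 0.1391 1.8301 0.0069 1.1636 0.3619]
tcp_pos [0.5904 0.1766 0.1188]
tcp_rot [-7.000e-04  7.626e-01  6.468e-01  5.400e-03]
contact_force [-4.722   2.7308  9.0732]
wrist_torque [ 0.5702  1.6268 -0.3786]
finger_gap 0.0433
```

Request:
move_arm([
  [1,0,0,0,-0.03],
  [1,0,0,0,-0.07],
  [1,0,0,0,-0.11],
  [1,0,0,0,-0.15],
  [1,0,0,0,-0.18],
])

```text
clock: 11.52
tcp_pos: [0.5897, 0.1766, 0.1189]
tcp_rot: [-0.001, 0.701, 0.713, 0.005]
contact_force: [-3.6, 2.3, 4.5]
finger_gap: 0.0435
```

Run:
```python
from h import *
need([.590,.1747,.111]);st();cap('wrist','w7.png')
b=cap('scene','c7.png')
im=b['frame'][:,:,::-1].copy();cv2.imwrite('pics/c7.png',cv2.resize(im[120:310,370:550],None,fx=3,fy=3))
```

```text
tool shift mm [-2.   0.2  7.9] yaw x 1.5883 tilt [ 0.0052  0.0081 -1.    ]
clock 11.525
joints [0.2007 0.1388 1.8303 0.0075 1.1657 0.1803]
tcp_pos [0.5897 0.1766 0.1189]
tcp_rot [-0.001   0.7009  0.7132  0.0047]
contact_force [-3.57    2.2819  4.5397]
wrist_torque [ 0.3582  1.4012 -0.3253]
finger_gap 0.0435
```

View pics/w7.png

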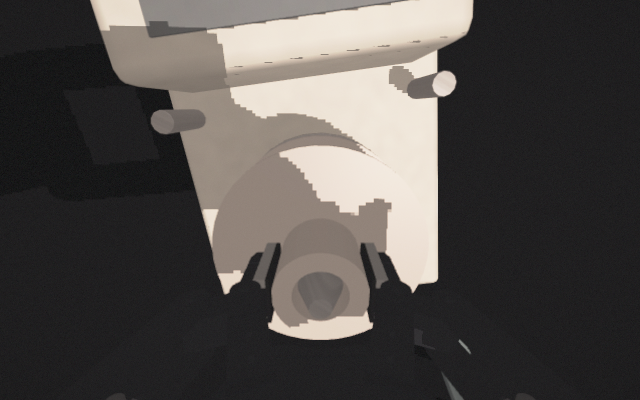

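View pics/c7.png

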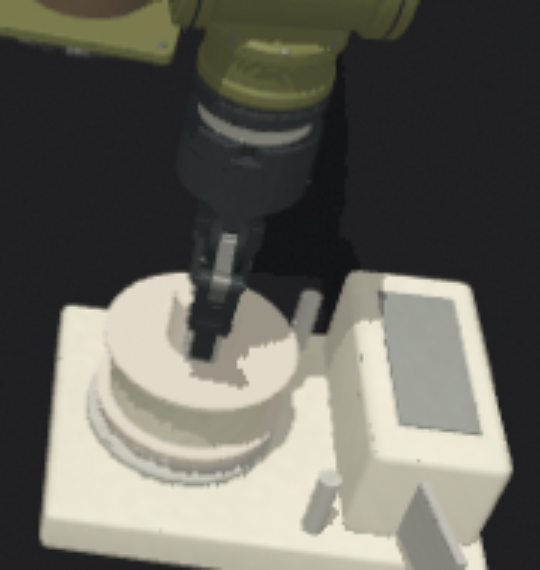

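The spindle shows in the bore, slightly toward the bottom of the image, and the reel is still on top of the ribs. I'll keep turning with light pressure.

Request:
move_arm([
  [1,-1,0,0.5,-0.03],
  [1,-1,0,0.5,-0.07],
  [1,-1,0,0.5,-0.11],
  [1,-1,0,0.5,-0.15],
  [1,-1,0,0.5,-0.18],
])

```text
clock: 12.25
tcp_pos: [0.59, 0.1759, 0.1189]
tcp_rot: [-0.001, 0.633, 0.774, 0.005]
contact_force: [-2.8, 2.6, 5.7]
finger_gap: 0.0436
```

Run:
```python
from h import *
need([.590,.1747,.111]);st()
```

```text
tool shift mm [-1.2 -0.2  7.9] yaw x 1.7696 tilt [ 0.0058  0.0087 -0.9999]
clock 12.25
joints [ 0.1993  0.1384  1.8307  0.008   1.1651 -0.0027]
tcp_pos [0.59   0.1759 0.1189]
tcp_rot [-5.000e-04  6.334e-01  7.738e-01  5.200e-03]
contact_force [-2.7753  2.5631  5.6618]
wrist_torque [ 0.6606  0.9989 -0.2031]
finger_gap 0.0436
```

Request:
move_arm([
  [1,-0.5,0,0.7,-0.03],
  [1,-0.5,0,0.7,-0.07],
  [1,-0.5,0,0.7,-0.11],
  [1,-0.5,0,0.7,-0.15],
  [1,-0.5,0,0.7,-0.18],
])

```text
clock: 12.88
tcp_pos: [0.5895, 0.1746, 0.1164]
tcp_rot: [-0.0, 0.56, 0.828, 0.004]
contact_force: [-0.5, 0.1, -4.3]
finger_gap: 0.0437
```

Request:
move_arm([
  [1,-0.5,0,0.7,-0.03],
  [1,-0.5,0,0.7,-0.07],
  [1,-0.5,0,0.7,-0.11],
  [1,-0.5,0,0.7,-0.15],
  [1,-0.5,0,0.7,-0.18],
])

```text
clock: 13.5
tcp_pos: [0.5893, 0.1741, 0.1146]
tcp_rot: [-0.0, 0.483, 0.875, 0.004]
contact_force: [0.4, 1.0, -6.3]
finger_gap: 0.0436
```

Run:
```python
from h import *
need([.590,.1747,.111]);st()
```

```text
tool shift mm [0.1 0.9 3.6] yaw x 2.1327 tilt [ 0.0037  0.0073 -1.    ]
clock 13.5
joints [ 0.1971  0.142   1.8345  0.007   1.16   -0.3675]
tcp_pos [0.5893 0.1741 0.1146]
tcp_rot [-2.000e-04  4.833e-01  8.754e-01  4.100e-03]
contact_force [ 0.4046  1.0467 -6.3196]
wrist_torque [ 0.3126 -0.1956 -0.4434]
finger_gap 0.0436
```

The reel dropped into the notches: z fell and the torque rose as the notch walls met the ribs. I'll back-spin slightly and push down.

Request:
move_arm([
  [1,0,0.5,1,0.02],
  [1,0,0.5,2,0.05],
  [1,0,0.5,3,0.06],
  [1,0,0.5,4,0.06],
  [1,0,0.5,4.5,0.06],
])

```text
clock: 14.12
tcp_pos: [0.59, 0.1744, 0.1113]
tcp_rot: [-0.0, 0.509, 0.861, 0.004]
contact_force: [-1.4, -0.8, 4.4]
finger_gap: 0.0431
```

Run:
```python
from h import *
need([.590,.1747,.111]);st()
```

```text
tool shift mm [0.2 0.1 0.3] yaw x 2.0727 tilt [ 0.004   0.0071 -1.    ]
clock 14.125
joints [ 0.1974  0.147   1.835   0.0067  1.1542 -0.3072]
tcp_pos [0.59   0.1744 0.1113]
tcp_rot [-1.000e-04  5.094e-01  8.605e-01  4.100e-03]
contact_force [-1.4377 -0.773   4.4469]
wrist_torque [-0.3266  0.9051 -0.0541]
finger_gap 0.0431
```

It's home at z = 0.1113, with contact force on the platter. I'll press lightly, then let go.

Request:
move_arm([
  [1,0,0,1.5,0],
  [1,0,0,1.5,0],
  [1,0,0,1,0],
  [0.2,0,0,0,0],
  [-0.5,0,0,-1,0],
])

```text
clock: 14.75
tcp_pos: [0.5906, 0.1746, 0.1121]
tcp_rot: [0.001, 0.509, 0.861, 0.005]
contact_force: [-0.6, -0.7, 1.6]
finger_gap: 0.06
```

Request:
move_arm([
  [-1,0,0,0,0],
  [-1,0,0,0,0],
  [-1,0,0,0,0],
  [-1,0,0,-3,0],
  [-1,0,0,-10,0],
])

```text
clock: 15.38
tcp_pos: [0.5903, 0.1745, 0.1221]
tcp_rot: [0.0, 0.509, 0.861, 0.005]
contact_force: [0.2, -0.6, 1.0]
finger_gap: 0.0854
```

Run:
```python
from h import *
st();cap('wrist','w8.png')
```

```text
clock 15.375
joints [ 0.1973  0.1354  1.8283  0.0069  1.1714 -0.3073]
tcp_pos [0.5903 0.1745 0.1221]
tcp_rot [3.000e-04 5.093e-01 8.606e-01 4.500e-03]
contact_force [ 0.2142 -0.6241  1.0225]
wrist_torque [ 0.0117 -0.0136 -0.0216]
finger_gap 0.0854
```

View pics/w8.png

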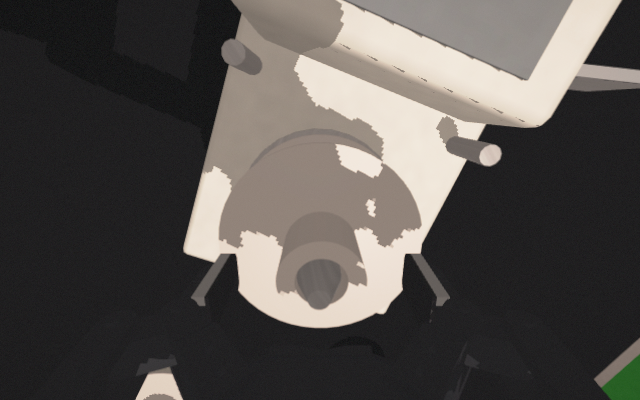

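The jaws are wide open and clear of the collar, with the spindle in the bore at (320,285). I'll raise the arm straight up and check.

Request:
move_arm([
  [-1,0,0,-25,0],
  [-1,0,0,-55,0],
  [-1,0,0,-90,0],
  [-1,0,0,-130,0],
  [-1,0,0,-150,0],
])

```text
clock: 16.05
tcp_pos: [0.591, 0.1736, 0.2772]
tcp_rot: [0.003, 0.509, 0.861, 0.007]
contact_force: [0.0, 0.1, -0.7]
finger_gap: 0.0854
```

Run:
```python
from fit import *
st();ds=[cap('scene'),cap('side')]
c=(.590,.1747);ims=[]
for d,(x,y,w,h) in zip(ds,[(375,140,100,150),(255,70,100,150)]):
    for zb in (.046,.054):
        im=cv2.resize(d['frame'][y:y+h,x:x+w,::-1].copy(),None,fx=3.9,fy=3.9,interpolation=cv2.INTER_CUBIC)
        for r,z in [(.022,zb+.1),(.062,zb+.061),(.062,zb+.010)]:
            cv2.polylines(im,[((proj(d,circ(c,r,z))-[x,y]+.5)*3.9).astype(np.int32)],True,(0,0,255))
        ims.append(cv2.resize(im,(200,300)) if 0 else im[100:500])
cv2.imwrite('pics/z9.png',cv2.resize(np.vstack([np.hstack(ims[:2]),np.hstack(ims[2:])]),(585,600)))
```

```text
clock 16.05
joints [ 0.1958  0.0167  1.6864  0.0064  1.4248 -0.3072]
tcp_pos [0.591  0.1736 0.2772]
tcp_rot [0.003  0.5093 0.8606 0.0069]
contact_force [ 0.0418  0.0959 -0.7283]
wrist_torque [-0.0283 -0.0094  0.037 ]
finger_gap 0.0854
```

View pics/z9.png

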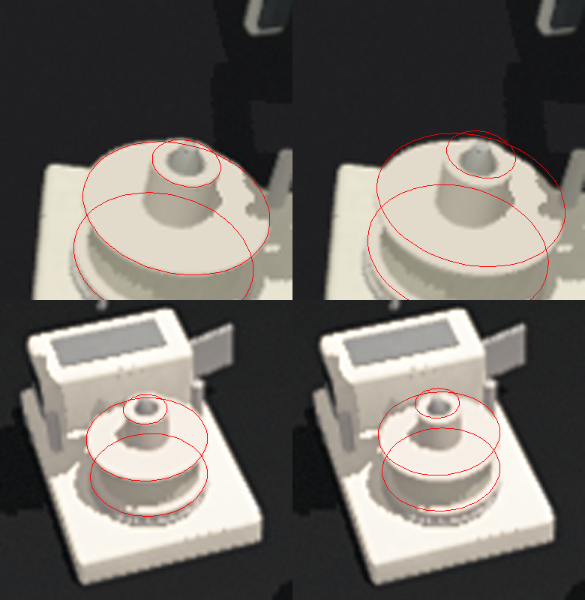

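In both views the reel fits the seated model (left) to about a pixel. The 8 mm-high model (right) clearly doesn't fit. Handing in.

Run:
```python
from h import *
print(order.close_job())
```

```text
the job is handed in; nothing more can be done
None
```

The tall reel is on the labeller's spindle, seated on the platter with the ribs in its notches, and I have handed the job in. No verdict was reported.

- **Loading:** I gripped the reel by its collar and held it all the way down until it stood on the ribs, at TCP z 0.119. I then turned it about 1.1 rad under light pressure until the notches found the ribs. By the end of the turn it was dragging the platter round a little, so I turned it back 0.06 rad and pressed it home at z 0.111 before letting go. The 8 mm drop matches the rib height.
- **Last checks:** The gripper is open and 150 mm clear, and the contact force is about zero. In the scene and side views the reel's outline fits the fully seated model at (0.590, 0.175) and does not fit one standing 8 mm high.
- **Disagreements:** The spindle tip's position differed by about 4 mm in x between the scene and side views. The tool stood about 0.5° off vertical while turning. Neither showed in the final fit.
- **Other objects:** I did not touch the short reel, beaker, bottle or tip box at any point. They stood unchanged in the pictures from mid-transfer, and I did not measure their positions again at the end.

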